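Load-test two return springs and reject the tired one

ROBOT

A 6-joint arm with a two-finger parallel gripper is mounted at the origin on a cart in front of the work surface, level with it; the furniture and walls round the work are solid. World frame = base frame: x ahead of the robot, y to its left, z up, the work surface at z = 0. Lengths are in m, angles in degrees, forces in N, time in s.
With the tool pointing down it reaches from about 0.4 to 0.825 m from the base axis. Payload 7 kg.
Tool frame: the origin (TCP) lies on the centre line of the jaws, within the pads' length; the fingertips stand 22 mm ahead of it and the grasp point (between the pads) lies 3 mm ahead of it; z points along the fingers, y is the line along which they close (so a half turn about z gives the same grasp; the last joint's range is limited). The gripper opens to 88 mm and grips with 3 to 60 N. Pads are 19 mm wide; open, the fingers measure 130 mm over their backs; the gripper's body (78 mm by 193 mm) begins 47 mm behind the grasp point.
Start: joints at [80.277, 20.546, 0.682, 0, -70.136, -16.507], TCP at [0.298, 0.605, 0.249] pointing down, gripper open.
Joint ranges: [-176.03, 176.03], [-82.01, 121.73], [-58.28, 71.71], [-173.87, 95.51], [-174.79, -0.11], [-173.66, 173.66]. Speed limits (degrees/s): [136.94, 136.94, 172.46, 180, 180, 180].

INTERFACE

Orientations are given as [roll, pitch, yaw] about the fixed x, y, z axes, in that order (R = Rz(yaw) Ry(pitch) Rx(roll)).
In Python, from plant import get_state, cams, r gives the robot as it stands.
- The arm moves only by the tool apply_moves, never from a script. Its argument "targets" is a list of rows, each an object with "dp": the shift along the world's x, y, z in m, a list of three; "yaw": the turn about the world's z in degrees. In form: [{"dp": [x, y, z], "yaw": yaw}, ...]. A call has 1 to 20 rows; each row is the pose to reach, as a shift and turn from the pose commanded when the call began; what a row does not reach only later rows make up. A row lasts 1/12 s, in which the tool goes at most 41.7 mm and 7.16 degrees, less where a joint would pass 70% of its speed; a pose out of reach is approached as far as the arm can. A call with a gripper value outside its range is refused whole. "grip" is the gripper command: -1 is fully open, 1 is shut, values between are in proportion, set as the call begins (left out, the last holds). The fingers move at their own pace and stop on an object; "squeeze" is the grip in N (left out, the last holds). Time passes only in rows, so rows that repeat a pose let the fingers close. It gives the time, the measured TCP pose, the force, the opening and the grip force at its end, in the units of the state.
- get_state(): the state, without advancing time (a new reading comes with each control period).
- cams.capture(name): name is "scene" or "top" or "wrist"; returns a dict with "image" (480x640x3 uint8, red, green, blue), "range_z" (480x640 float32, m along the optical axis (not along the pixel's ray), 0 where there is no reading), "fx", "fy", "cx", "cy" (pixels), "k1" (the pictures are not rectified: a ray, as slopes to the right and down, at radius r is drawn at 1 + k1 r^2 times it, then the intrinsics apply), "R" (3x3) and "t" (3): a world point X has camera coordinates R X + t; the wrist camera has in their place "T_tool_cam" (4x4, takes a point from camera to tool coordinates, whose origin is the TCP and whose axes are the flange's). Camera axes: x right, y down, z forward; pixel columns grow to the right and rows downward; lengths in m; the calibration is good to about 2 mm. A picture is of the moment at which its call begins: read the wrist's pose just before it.
- r.close_job(): hands the job in; it is judged then, once.
The state is a dict: "time_s": time; "joints": joint angles; "qd": joint speeds; "joint_torque": joint torques, N m; "tcp_pos": TCP position; "eef_rot": TCP orientation; "contact_force": force on the tool from outside, world axes, zero at the start; "moment": the same for the moment, N m; "gripper_width": finger opening in m; "gripper_force": force on a finger pad.
Only numpy, scipy, OpenCV 4.12 (cv2) and the standard library are available. Lean on these libraries where they do the work, as an engineer would, in place of code of your own. Each camera call takes 0.05 s, during which the arm holds its last target. There are 200 camera calls.

TASK

Load-test the two return springs standing on the tester plate, the left one first and then the right: push each straight down by its blue head with a steady 12 N (within 2 N) for a second or so, and never load either with more than 18 N. One of them is tired: at 12 N the top of its head sinks below the red line on the gauge post behind it, while the sound one stays above. Stand the tired spring upright in the red tray, let go of it, leave the sound one in its seat and do not disturb the other things on the bench.

Things in the scene. Friction and masses are not known exactly. Their poses are not given: they have to be found in the camera images.
- tester: aluminium spring tester plate, 100 (x) x 150 (y) x 18 mm, fixed to the bench; origin under its centre, x points away from the robot at yaw 0, z up. Two round recesses, 38 mm wide and 6 mm deep (floor 12 mm above the origin), lie side by side at x = -12 mm, y = +42 mm (left) and y = -42 mm (right).
- seat_left (a point): centre of the floor of the left recess (larger y), 12 mm above the bench
- seat_right (a point): centre of the floor of the right recess (smaller y), 12 mm above the bench
- mark_left (a point): red line on the white gauge post behind the left recess: 74 mm above the bench, 14 mm below the top of an unloaded spring head. The post is 22 mm wide, 5 mm thick, 96 mm high, 48 mm behind the recess centre
- mark_right (a point): the same behind the right recess
- reject_tray: open red plastic tray, 100 (x) x 110 (y) x 18 mm, walls 4 mm, floor 4 mm thick, fixed to the bench; origin under its centre
- timer: white bench timer with a green and a red button, 62 x 62 x 21 mm; a bystander
- marker_pen: blue and white marker pen, 135 mm long, lying; a bystander
- amber_bottle: small amber bottle with black cap, 46 mm wide, 102 mm high; a bystander
- hdpe_bottle: white plastic bottle with a white ribbed cap, 60 mm wide, 129 mm high; a bystander
- spring_a_head_centre (a point): spring_a, a guided return spring, 76 mm tall, 0.15 to 0.25 kg, upright; the two look alike and either may be in either seat. On a steel coil (25 mm wide) sits a blue head 30 mm wide, 22 mm high that slides down as the coil is compressed; the spring can be carried by it. Point: centre of the head, 11 mm below its flat top, 65 mm above the foot's underside when unloaded
- spring_a_foot (a point): centre of the underside of the foot of spring_a, a dark steel disc 34 mm wide, 10 mm high; z up along the spring
- spring_a_head (a joint): compression of spring_a in m: 0 at its free length, grows as the blue head is pushed down, stop at 0.032. The head starts to move at about 1.5 N, then the force rises evenly with travel, at an unknown rate between 500 and 1200 N/m that differs between the two springs
- spring_b_head_centre (a point): spring_b, a guided return spring, 76 mm tall, 0.15 to 0.25 kg, upright; the two look alike and either may be in either seat. On a steel coil (25 mm wide) sits a blue head 30 mm wide, 22 mm high that slides down as the coil is compressed; the spring can be carried by it. Point: centre of the head, 11 mm below its flat top, 65 mm above the foot's underside when unloaded
- spring_b_foot (a point): centre of the underside of the foot of spring_b, a dark steel disc 34 mm wide, 10 mm high; z up along the spring
- spring_b_head (a joint): compression of spring_b in m: 0 at its free length, grows as the blue head is pushed down, stop at 0.032. The head starts to move at about 1.5 N, then the force rises evenly with travel, at an unknown rate between 500 and 1200 N/m that differs between the two springs

How it is judged (in metres and radians):
On the way, in this order (a step that is already met when the one before it is completed fails the run):
1. the spring in the left seat is held at 10 to 14 N for 0.5 s (((horizontal distance between spring_a_foot and seat_left below 0.012 m and value of joint spring_a_head between 0.01457 and 0.02143 m and velocity of joint spring_a_head below 0.01 m/s and contact force between the fingers and spring_a above 5 N) or (horizontal distance between spring_b_foot and seat_left below 0.012 m and value of joint spring_b_head between 0.0081 and 0.0119 m and velocity of joint spring_b_head below 0.01 m/s and contact force between the fingers and spring_b above 5 N))), for 0.5 s.
2. the spring in the right seat is held at 10 to 14 N for 0.5 s (((horizontal distance between spring_a_foot and seat_right below 0.012 m and value of joint spring_a_head between 0.01457 and 0.02143 m and velocity of joint spring_a_head below 0.01 m/s and contact force between the fingers and spring_a above 5 N) or (horizontal distance between spring_b_foot and seat_right below 0.012 m and value of joint spring_b_head between 0.0081 and 0.0119 m and velocity of joint spring_b_head below 0.01 m/s and contact force between the fingers and spring_b above 5 N))), for 0.5 s.
3. the tired spring is in the red tray (x of spring_a_foot in the frame of reject_tray between -0.036 and 0.036 m and y of spring_a_foot in the frame of reject_tray between -0.041 and 0.041 m and z of spring_a_foot in the frame of reject_tray below 0.009 m and angle between spring_a_foot's own z axis and vertical below 0.1 rad), for 0.2 s.
At the end, for the whole second after the job is handed in: The tired spring stands upright (within 0.1 rad) on the floor of the red tray, released and at rest; the sound one stands upright in the recess it was tested in (foot within 6 mm of the recess centre), unloaded (all of step 3 and linear speed of each of spring_a, spring_b below 0.02 m/s and contact force between the fingers and spring_a below 0.1 N and (horizontal distance between spring_b_foot and seat_left below 0.006 m or horizontal distance between spring_b_foot and seat_right below 0.006 m) and z of spring_b_foot in the frame of tester below 0.015 m and angle between spring_b_foot's own z axis and vertical below 0.08 rad and value of joint each of spring_a_head, spring_b_head below 0.003 m); the robot touches nothing.
It fails at once if a spring is loaded with more than 18 N (value of joint spring_a_head above 0.02829 m or value of joint spring_b_head above 0.01571 m).
It fails at once if the sound spring is lifted out of its seat (z of spring_b_foot in the frame of tester above 0.03 m).
It fails at once if a bystander is moved more than 20 mm (distance of any of timer, marker_pen, amber_bottle, hdpe_bottle from where it was at the start of the episode above 0.02 m).
It also fails if it takes over 64 s, if anything falls off the work surface, if the arm or the gripper's body presses on something with over 40 N, if the wrist force passes 120 N, or if a joint passes its speed limit or range.

## Working session

There is one attempt and no reset: what is moved stays moved. The work goes in short steps, Python scripts to look and compute and a tool call to move; the robot and the scene stay as the last step left them, time stands still between calls to the robot, and variables do not carry over. Pictures are saved under pics/ and viewed, at most 10 in all, crops included, and the job is handed in when it is done.

Besides the shell and the picture viewer there is one more tool, called as a command line: name --argument value ..., lists and objects as JSON in quotes. apply_moves: Moves the arm, as the interface text tells. Its arguments: {"type":"object","properties":{"targets":{"type":"array","items":{"type":"object","properties":{"dp":{"type":"array","items":{"type":"number"}},"yaw":{"type":"number"}}}},"grip":{"type":"number"},"squeeze":{"type":"number"}},"required":["targets"]}

```bash
mkdir -p pics; cat > h.py <<'E'
import numpy as np, cv2
from plant import get_state, cams, r
def cap(n,f=None):
    c=cams.capture(n)
    if f: cv2.imwrite('pics/'+f,cv2.cvtColor(c['image'],cv2.COLOR_RGB2BGR))
    return c
def pts(c):
    """world points per pixel from range image (fixed cams)"""
    v,u=np.mgrid[0:480,0:640]
    x=(u-c['cx'])/c['fx'];y=(v-c['cy'])/c['fy']
    s=np.ones_like(x)
    rd=np.hypot(x,y);ru=rd.copy()
    for _ in range(10): ru=rd/(1+c['k1']*ru**2)
    s=np.where(rd>0,ru/np.maximum(rd,1e-9),1)
    z=c['range_z'];P=np.stack([x*s*z,y*s*z,z],-1)
    return (P-c['t'])@c['R']
E
python3 - <<'E'
from h import *
s=get_state();print(s['time_s'],s['tcp_pos'],s['eef_rot'],s['contact_force'],s['gripper_width'])
for n in('scene','top'):
    c=cap(n,n+'0.png');P=pts(c);np.savez(n+'.npz',P=P,im=c['image'],z=c['range_z'])
    print(n,c['fx'],c['k1'],c['R'].round(2).tolist(),c['t'])
E
```

```text
0.0 [0.29815989 0.60506739 0.24760695] [ 1.79903543e+02 -9.23837174e-03 -2.62365475e+01] [-0.84808603 -0.42930223 -0.39170445] 0.08756452317688962
scene 607.5440484279088 0.03171468950474223 [[-0.84, -0.55, -0.01], [-0.39, 0.61, -0.69], [0.38, -0.58, -0.72]] [0.38625061 0.39952112 1.01803264]
top 539.096530467992 -0.03332221923259349 [[-0.0, -1.0, -0.02], [-0.99, 0.0, -0.1], [0.1, 0.01, -0.99]] [-0.15720663  0.57908236  1.23144105]
```

View pics/scene0.png

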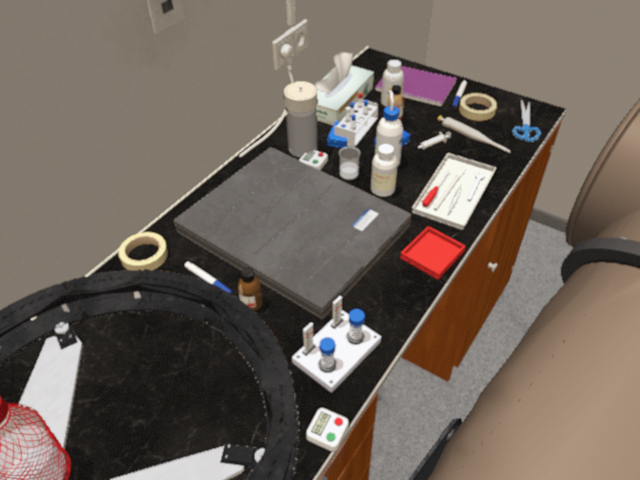

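View pics/top0.png

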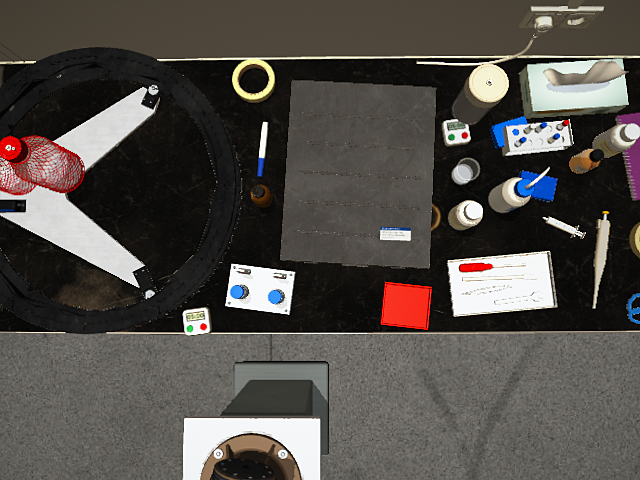

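The springs stand at about (240,292) and (275,297) in the top view, with the red tray at (407,305) and the timer at (197,320). The amber bottle is at (261,195). Next I'll measure their positions.

```bash
python3 - <<'E'
from h import *
for n in('top','scene'):
    d=np.load(n+'.npz');P=d['P'];h=cv2.cvtColor(d['im'],cv2.COLOR_RGB2HSV)
    H,S,V=h[...,0].astype(int),h[...,1],h[...,2]
    near=(P[...,0]>.2)&(P[...,0]<.9)&(abs(P[...,1])<.6)
    for nm,m in(('blue',(H>95)&(H<125)&(S>120)&near),('red',((H<6)|(H>174))&(S>150)&near)):
        k,l,st,ce=cv2.connectedComponentsWithStats(m.astype(np.uint8))
        for i in range(1,k):
            if st[i,4]<60: continue
            Q=P[l==i];zt=np.percentile(Q[:,2],95)
            T=Q[Q[:,2]>zt-.006]
            print(n,nm,ce[i].round(),st[i,4],'top z',zt.round(4),'mid',((T.min(0)+T.max(0))/2).round(4),'mean',T.mean(0).round(4),'ext',np.ptp(Q,0).round(3))
            if nm=='red' and st[i,4]>800:
                w=cv2.minAreaRect(Q[:,:2].astype(np.float32));print(w)
    if n=='top':
        m=(S<60)&(V>120)&(P[...,2]>.01)&(P[...,2]<.03)&near
        k,l,st,ce=cv2.connectedComponentsWithStats(m.astype(np.uint8))
        for i in range(1,k):
            if st[i,4]>500: print(ce[i],st[i,4],cv2.minAreaRect(P[l==i][:,:2].astype(np.float32)),np.median(P[l==i][:,2]))
        for nm,(u,v) in dict(amber=(261,195),pen=(263,150),timer=(197,320)).items(): print(nm,P[v,u].round(3))
        q=near&(P[...,2]>.085)&(P[...,2]<.12);print('posts',[P[q&(abs(P[...,1]-y)<.03)].round(3)[:3].tolist() for y in (.1,.0)])
E
```

```text
top blue [497. 135.] 288 top z 0.0299 mid [ 0.8108 -0.5854  0.028 ] mean [ 0.8143 -0.5875  0.0269] ext [0.067 0.03  0.036]
top blue [260. 167.] 129 top z 0.0189 mid [ 0.7384 -0.0182  0.0175] mean [ 0.74   -0.0184  0.016 ] ext [0.049 0.019 0.026]
top blue [522. 188.] 205 top z 0.1682 mid [ 0.6601 -0.5874  0.1701] mean [ 0.6597 -0.5887  0.1652] ext [0.038 0.025 0.032]
top blue [395. 228.] 78 top z 0.0492 mid [ 0.5857 -0.3349  0.0467] mean [ 0.5863 -0.3347  0.046 ] ext [0.008 0.07  0.008]
top blue [237. 291.] 150 top z 0.0923 mid [ 0.4424 -0.0707  0.6836] mean [0.4425 0.0209 0.1006] ext [0.029 0.214 1.21 ]
top blue [274. 296.] 147 top z 0.0922 mid [ 0.4344 -0.1128  0.6836] mean [ 0.4318 -0.0622  0.0991] ext [0.035 0.13  1.258]
top red [ 34. 161.] 1585 top z 0.2435 mid [0.6037 0.1515 0.7593] mean [0.7266 0.4478 0.2593] ext [0.377 0.763 1.286]
((0.6462947130203247, 0.20074214041233063), (0.8362452983856201, 0.15832608938217163), 73.50288391113281)
top red [474. 267.] 247 top z 0.0257 mid [ 0.4792 -0.369   0.6503] mean [ 0.4968 -0.5173  0.0309] ext [0.055 0.388 1.27 ]
top red [406. 305.] 2
[... 1423 characters left out ...]
 [327. 346.] 192 top z 0.0905 mid [0.4417 0.0267 0.0888] mean [0.4419 0.027  0.088 ] ext [0.026 0.028 0.024]
scene red [430. 197.] 118 top z 0.0246 mid [ 0.4949 -0.5163  0.0229] mean [ 0.495  -0.5113  0.0214] ext [0.015 0.071 0.02 ]
scene red [432. 252.] 2083 top z 0.0173 mid [ 0.4097 -0.3589  0.0174] mean [ 0.4101 -0.3565  0.0157] ext [0.124 0.147 0.031]
((0.4134772717952728, -0.36886197328567505), (0.13753104209899902, 0.11660811305046082), 83.25383758544922)
scene red [  6. 409.] 225 top z 0.239 mid [0.7163 0.4458 0.2374] mean [0.7163 0.4448 0.2373] ext [0.193 0.066 0.245]
scene red [ 59. 450.] 275 top z 0.1534 mid [0.7184 0.4159 0.1559] mean [0.7188 0.4161 0.1547] ext [0.054 0.04  0.168]
```

apply_moves --targets '[{"dp": [0.003,-0.012,0],"yaw": 1},{"dp": [0.009,-0.035,0],"yaw": 2},{"dp": [0.017,-0.07,0],"yaw": 3},{"dp": [0.026,-0.105,0],"yaw": 4},{"dp": [0.035,-0.139,0],"yaw": 5},{"dp": [0.043,-0.174,0],"yaw": 6},{"dp": [0.052,-0.209,0],"yaw": 7},{"dp": [0.06,-0.244,0],"yaw": 8},{"dp": [0.069,-0.279,0],"yaw": 9},{"dp": [0.078,-0.314,0],"yaw": 10},{"dp": [0.086,-0.349,0],"yaw": 11.5},{"dp": [0.095,-0.383,-0.005],"yaw": 13},{"dp": [0.104,-0.418,-0.012],"yaw": 14},{"dp": [0.112,-0.453,-0.02],"yaw": 15},{"dp": [0.121,-0.488,-0.03],"yaw": 16},{"dp": [0.13,-0.523,-0.04],"yaw": 17},{"dp": [0.137,-0.552,-0.05],"yaw": 18},{"dp": [0.142,-0.57,-0.055],"yaw": 18.6},{"dp": [0.144,-0.581,-0.06],"yaw": 18.6},{"dp": [0.144,-0.581,-0.06],"yaw": 18.6}]' --grip 1 --squeeze 20

```text
time_s: 1.77
tcp_pos: [0.4416, 0.0224, 0.1873]
eef_rot: [179.9, 0.1, -7.8]
contact_force: [0.2, 0.7, -0.3]
gripper_width: 0.0001
gripper_force: 0.0
```

```bash
cat >> h.py <<'E'
from scipy.spatial.transform import Rotation as Ro
def wpts(s,c):
    T=c['T_tool_cam'];d=dict(c);Rw=Ro.from_euler('xyz',s['eef_rot'],degrees=True).as_matrix()
    d['R']=np.eye(3);d['t']=np.zeros(3);P=pts(d)
    return (P@T[:3,:3].T+T[:3,3])@Rw.T+s['tcp_pos']
def show():
    s=get_state();print('t',s['time_s'],'tcp',s['tcp_pos'].round(4),s['eef_rot'].round(2),'F',s['contact_force'].round(2),'w',round(s['gripper_width'],4),'gf',s['gripper_force'],'q',np.round(s['joints'],1))
    return s
def blobs(P,im,lo=95,hi=125,zr=(.05,.1)):
    h=cv2.cvtColor(im,cv2.COLOR_RGB2HSV);m=(h[...,0]>lo)&(h[...,0]<hi)&(h[...,1]>110)&(P[...,2]>zr[0])&(P[...,2]<zr[1])
    k,l,st,ce=cv2.connectedComponentsWithStats(m.astype(np.uint8))
    for i in range(1,k):
        if st[i,4]<80: continue
        Q=P[l==i];zt=np.percentile(Q[:,2],90);T=Q[Q[:,2]>zt-.005]
        print('blue',ce[i].round(),st[i,4],'ztop',zt.round(4),'mid',((np.percentile(T,1,0)+np.percentile(T,99,0))/2).round(4),'ext',np.ptp(T,0).round(3))
E
python3 - <<'E'
from h import *
s=show();c=cap('wrist','w1.png');P=wpts(s,c);blobs(P,c['image'])
d=np.load('top.npz');P=d['P']
sc=np.load('scene.npz')
for q in(d,sc):
    P=q['P'];h=cv2.cvtColor(q['im'],cv2.COLOR_RGB2HSV);m=((h[...,0]<8)|(h[...,0]>172))&(h[...,1]>130)&(abs(P[...,0]-.41)<.08)&(abs(P[...,1]+.355)<.08)&(P[...,2]<.05)&(P[...,2]>.014)
    print(cv2.minAreaRect(P[m][:,:2].astype(np.float32)),np.percentile(P[m][:,2],95))
E
```

```text
t 1.7667 tcp [0.4416 0.0224 0.1873] [ 1.7993e+02  1.3000e-01 -7.7900e+00] F [ 0.21  0.69 -0.25] w 0.0001 gf 0.0 q [ 28.6   1.3 -32.4  -0.  -56.5  53.6]
blue [323. 250.] 1341 ztop 0.0886 mid [0.4431 0.0239 0.0867] ext [0.03  0.028 0.006]
blue [439. 250.] 1490 ztop 0.0885 mid [ 0.4318 -0.0598  0.0865] ext [0.03  0.03  0.006]
((0.4093492925167084, -0.36091431975364685), (0.11109121143817902, 0.10001759231090546), 83.47386932373047) 0.022601163549325523
((0.4093034565448761, -0.3589540719985962), (0.11596718430519104, 0.10313162207603455), 83.13982391357422) 0.020114487605048758
```

View pics/w1.png

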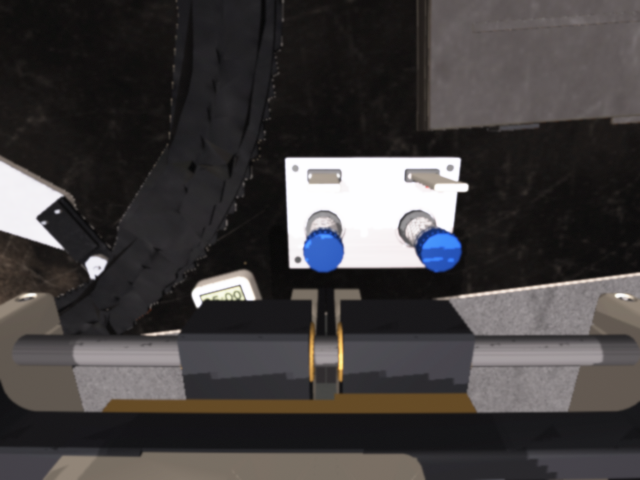

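The left head is within 2 mm of the tool axis. I'll go down to just above it and stop to read the force offset.

apply_moves --targets '[{"dp": [0.001,0.001,-0.012]},{"dp": [0.001,0.001,-0.03]},{"dp": [0.001,0.001,-0.048]},{"dp": [0.001,0.001,-0.062]},{"dp": [0.001,0.001,-0.068]},{"dp": [0.001,0.001,-0.07]},{"dp": [0.001,0.001,-0.07]},{"dp": [0.001,0.001,-0.07]},{"dp": [0.001,0.001,-0.07]}]'

```text
$.targets[0]: bad value
```

apply_moves --targets '[{"dp": [0,0,-0.002]},{"dp": [0,0,-0.004]},{"dp": [0,0,-0.006]},{"dp": [0,0,-0.008]},{"dp": [0,0,-0.01]},{"dp": [0,0,-0.011]},{"dp": [0,0,-0.012]},{"dp": [0,0,-0.012]},{"dp": [0,0,-0.012]}]'

```text
$.targets[0]: bad value
```

apply_moves --targets '[{"dp": [0.001,0.001,-0.012],"yaw": 0},{"dp": [0.001,0.001,-0.03],"yaw": 0},{"dp": [0.001,0.001,-0.048],"yaw": 0},{"dp": [0.001,0.001,-0.062],"yaw": 0},{"dp": [0.001,0.001,-0.068],"yaw": 0},{"dp": [0.001,0.001,-0.07],"yaw": 0},{"dp": [0.001,0.001,-0.07],"yaw": 0},{"dp": [0.001,0.001,-0.07],"yaw": 0},{"dp": [0.001,0.001,-0.07],"yaw": 0}]'

```text
time_s: 2.57
tcp_pos: [0.4439, 0.0259, 0.1194]
eef_rot: [-180.0, -0.1, -7.6]
contact_force: [0.5, -0.3, -0.9]
gripper_width: 0.0003
gripper_force: 0.0
```

apply_moves --targets '[{"dp": [-0.001,-0.001,-0.002],"yaw": 0},{"dp": [-0.001,-0.001,-0.004],"yaw": 0},{"dp": [-0.001,-0.001,-0.006],"yaw": 0},{"dp": [-0.001,-0.001,-0.008],"yaw": 0},{"dp": [-0.001,-0.001,-0.01],"yaw": 0},{"dp": [-0.001,-0.001,-0.012],"yaw": 0},{"dp": [-0.001,-0.001,-0.0135],"yaw": 0},{"dp": [-0.001,-0.001,-0.0145],"yaw": 0},{"dp": [-0.001,-0.001,-0.0145],"yaw": 0},{"dp": [-0.001,-0.001,-0.0145],"yaw": 0},{"dp": [-0.001,-0.001,-0.0145],"yaw": 0}]'

```text
time_s: 3.48
tcp_pos: [0.4426, 0.0245, 0.1044]
eef_rot: [180.0, -0.0, -7.6]
contact_force: [-1.6, 0.2, 8.0]
gripper_width: 0.0004
gripper_force: 3.6
```

```bash
python3 - <<'E'
from h import *
for i in range(4):
    s=show();cams.capture('wrist')
E
```

```text
t 3.4833 tcp [0.4426 0.0245 0.1044] [ 1.80e+02 -3.00e-02 -7.61e+00] F [-1.61  0.24  8.03] w 0.0004 gf 3.6038521916998434 q [ 28.8   7.5 -38.7   0.  -43.7  53.6]
t 3.5333 tcp [0.4426 0.0245 0.1044] [ 1.80e+02 -3.00e-02 -7.61e+00] F [-2.12  0.25  6.8 ] w 0.0003 gf 3.5985024248657282 q [ 28.8   7.5 -38.7   0.  -43.7  53.6]
t 3.5833 tcp [0.4426 0.0245 0.1044] [ 1.80e+02 -3.00e-02 -7.62e+00] F [-2.64  0.1   7.14] w 0.0004 gf 3.5952214440112584 q [ 28.8   7.5 -38.7   0.  -43.7  53.5]
t 3.6333 tcp [0.4426 0.0245 0.1044] [ 1.80e+02 -3.00e-02 -7.61e+00] F [-1.9  -0.92  7.55] w 0.0007 gf 3.5928551668803266 q [ 28.8   7.5 -38.7   0.  -43.7  53.5]
```

About 8 N at 5–6 mm travel, so the left spring looks like the stiff one. I'll press on towards 10 mm and hold.

apply_moves --targets '[{"dp": [0,0,-0.001],"yaw": 0},{"dp": [0,0,-0.002],"yaw": 0},{"dp": [0,0,-0.003],"yaw": 0},{"dp": [0,0,-0.004],"yaw": 0},{"dp": [0,0,-0.004],"yaw": 0},{"dp": [0,0,-0.004],"yaw": 0},{"dp": [0,0,-0.004],"yaw": 0}]'

```text
time_s: 4.27
tcp_pos: [0.4428, 0.0245, 0.1007]
eef_rot: [-180.0, -0.0, -7.6]
contact_force: [-2.7, 0.3, 11.4]
gripper_width: 0.0007
gripper_force: 5.5
```

```bash
python3 - <<'E'
from h import *
F=[]
for i in range(6):
    s=get_state();F.append(s['contact_force']);cams.capture('wrist')
print(np.mean(F,0),s['tcp_pos'])
c=cap('scene','s2.png');P=pts(c);blobs(P,c['image'])
cv2.imwrite('pics/s2c.png',cv2.resize(cv2.cvtColor(c['image'][270:400,270:400],cv2.COLOR_RGB2BGR),(600,600)))
E
```

```text
[-3.00872061 -0.36919467 11.21793224] [0.44276102 0.02448818 0.10072981]
```

View pics/s2c.png

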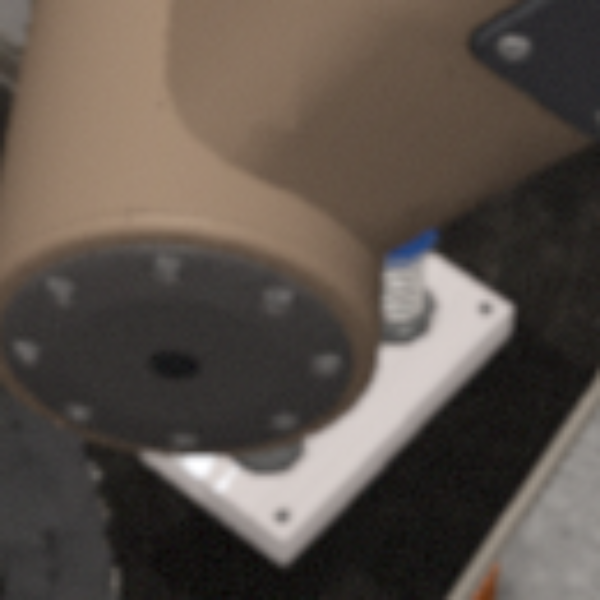

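The arm hides the head in this crop. The force is about 11.8 N (bias removed) at about 9.5 mm travel, above the 14 mm line, so the left spring is sound. I'll hold for over a second and then back off.

apply_moves --targets '[{"dp": [0,0,0],"yaw": 0},{"dp": [0,0,0],"yaw": 0},{"dp": [0,0,0],"yaw": 0},{"dp": [0,0,0],"yaw": 0},{"dp": [0,0,0],"yaw": 0},{"dp": [0,0,0],"yaw": 0},{"dp": [0,0,0],"yaw": 0},{"dp": [0,0,0],"yaw": 0},{"dp": [0,0,0],"yaw": 0},{"dp": [0,0,0],"yaw": 0},{"dp": [0,0,0],"yaw": 0},{"dp": [0,0,0],"yaw": 0}]'

```text
time_s: 5.62
tcp_pos: [0.4428, 0.0245, 0.1008]
eef_rot: [-180.0, -0.0, -7.6]
contact_force: [-3.1, -0.1, 11.5]
gripper_width: -0.0
gripper_force: 5.5
```

apply_moves --targets '[{"dp": [0,0,0.004],"yaw": 0},{"dp": [0,0,0.01],"yaw": 0},{"dp": [0,0,0.02],"yaw": 0},{"dp": [0,0,0.03],"yaw": 0},{"dp": [-0.001,-0.01,0.036],"yaw": 0},{"dp": [-0.003,-0.025,0.036],"yaw": 0},{"dp": [-0.006,-0.045,0.036],"yaw": 0},{"dp": [-0.009,-0.065,0.036],"yaw": 0},{"dp": [-0.011,-0.078,0.036],"yaw": 0},{"dp": [-0.011,-0.084,0.034],"yaw": 0},{"dp": [-0.011,-0.084,0.028],"yaw": 0},{"dp": [-0.011,-0.084,0.022],"yaw": 0},{"dp": [-0.011,-0.084,0.019],"yaw": 0},{"dp": [-0.011,-0.084,0.018],"yaw": 0},{"dp": [-0.011,-0.084,0.018],"yaw": 0},{"dp": [-0.011,-0.084,0.018],"yaw": 0}]'

```text
time_s: 6.95
tcp_pos: [0.4315, -0.0591, 0.118]
eef_rot: [180.0, 0.0, -7.6]
contact_force: [0.6, 0.1, -1.3]
gripper_width: 0.0005
gripper_force: 0.0
```

```bash
python3 - <<'E'
from h import *
F=[]
for i in range(5):
    s=get_state();F.append(s['contact_force']);cams.capture('wrist')
print(np.mean(F,0),s['tcp_pos'],s['eef_rot'])
E
```

```text
[ 0.17901488 -0.22946068  0.10419419] [ 0.43149739 -0.05931335  0.11823888] [-1.79990029e+02 -2.14819905e-02 -7.61006260e+00]
```

apply_moves --targets '[{"dp": [0,0,-0.002],"yaw": 0},{"dp": [0,0,-0.004],"yaw": 0},{"dp": [0,0,-0.006],"yaw": 0},{"dp": [0,0,-0.008],"yaw": 0},{"dp": [0,0,-0.01],"yaw": 0},{"dp": [0,0,-0.012],"yaw": 0},{"dp": [0,0,-0.014],"yaw": 0},{"dp": [0,0,-0.0155],"yaw": 0},{"dp": [0,0,-0.016],"yaw": 0},{"dp": [0,0,-0.016],"yaw": 0},{"dp": [0,0,-0.016],"yaw": 0},{"dp": [0,0,-0.016],"yaw": 0}]'

```text
time_s: 8.2
tcp_pos: [0.4315, -0.0596, 0.1022]
eef_rot: [180.0, -0.0, -7.6]
contact_force: [-1.9, 0.5, 5.2]
gripper_width: 0.0001
gripper_force: 2.9
```

```bash
python3 - <<'E'
from h import *
F=[]
for i in range(5):
    s=get_state();F.append(s['contact_force']);cams.capture('wrist')
print(np.mean(F,0),s['tcp_pos'],s['eef_rot'])
E
```

```text
[-1.64770765  0.27208626  5.81694353] [ 0.43146999 -0.05954286  0.10225838] [ 1.79999354e+02 -1.78568431e-02 -7.62032307e+00]
```

5.8 N at about 8 mm, so the right spring is soft. I'll press to about 18 mm, checking the force.

apply_moves --targets '[{"dp": [0,0,-0.001],"yaw": 0},{"dp": [0,0,-0.0025],"yaw": 0},{"dp": [0,0,-0.004],"yaw": 0},{"dp": [0,0,-0.0055],"yaw": 0},{"dp": [0,0,-0.007],"yaw": 0},{"dp": [0,0,-0.0085],"yaw": 0},{"dp": [0,0,-0.0095],"yaw": 0},{"dp": [0,0,-0.01],"yaw": 0},{"dp": [0,0,-0.01],"yaw": 0},{"dp": [0,0,-0.01],"yaw": 0},{"dp": [0,0,-0.01],"yaw": 0}]'

```text
time_s: 9.37
tcp_pos: [0.4316, -0.0596, 0.0926]
eef_rot: [180.0, -0.0, -7.6]
contact_force: [-3.3, 1.3, 11.6]
gripper_width: 0.0008
gripper_force: 5.7
```

```bash
python3 - <<'E'
from h import *
F=[]
for i in range(6):
    s=get_state();F.append(s['contact_force']);cams.capture('wrist')
print(np.mean(F,0),s['tcp_pos'],s['eef_rot'])
E
```

```text
[-2.96382255  0.58798737 11.20840298] [ 0.43160014 -0.05958856  0.09265817] [ 1.79996570e+02 -3.69005698e-02 -7.60918384e+00]
```

Steady at 11.2 N and about 17 mm, so the head is below the 74 mm line: the right spring is tired. I'll hold, rise, open partway and go down around the head.

apply_moves --targets '[{"dp": [0,0,0],"yaw": 0},{"dp": [0,0,0],"yaw": 0},{"dp": [0,0,0],"yaw": 0},{"dp": [0,0,0],"yaw": 0},{"dp": [0,0,0],"yaw": 0},{"dp": [0,0,0],"yaw": 0},{"dp": [0,0,0],"yaw": 0},{"dp": [0,0,0],"yaw": 0},{"dp": [0,0,0],"yaw": 0},{"dp": [0,0,0],"yaw": 0},{"dp": [0,0,0],"yaw": 0},{"dp": [0,0,0],"yaw": 0}]'

```text
time_s: 10.67
tcp_pos: [0.4316, -0.0596, 0.0926]
eef_rot: [180.0, -0.0, -7.6]
contact_force: [-3.5, 0.3, 11.2]
gripper_width: 0.0005
gripper_force: 5.6
```

apply_moves --targets '[{"dp": [0,0,0.003],"yaw": 0},{"dp": [0,0,0.007],"yaw": 0},{"dp": [0,0,0.012],"yaw": 0},{"dp": [0,0,0.018],"yaw": 0},{"dp": [0,0,0.025],"yaw": 0},{"dp": [0,0,0.032],"yaw": 0},{"dp": [0,0,0.037],"yaw": 0},{"dp": [0,0,0.037],"yaw": 0},{"dp": [0,0,0.037],"yaw": 0}]'

```text
time_s: 11.42
tcp_pos: [0.4315, -0.0594, 0.1293]
eef_rot: [-180.0, -0.0, -7.6]
contact_force: [-0.3, -0.6, 0.1]
gripper_width: 0.0001
gripper_force: 0.0
```

apply_moves --targets '[{"dp": [0,0,0],"yaw": 0},{"dp": [0,0,0],"yaw": 0},{"dp": [0,0,0],"yaw": 0},{"dp": [0,0,0],"yaw": 0},{"dp": [0,0,0],"yaw": 0},{"dp": [0,0,0],"yaw": 0},{"dp": [0,0,0],"yaw": 0}]' --grip -0.23

```text
time_s: 12.0
tcp_pos: [0.4313, -0.0595, 0.129]
eef_rot: [180.0, 0.0, -7.6]
contact_force: [-0.2, -0.2, -0.4]
gripper_width: 0.0414
gripper_force: 0.0
```

```bash
python3 - <<'E'
from h import *
s=show();c=cap('wrist');P=wpts(s,c);blobs(P,c['image'])
E
```

```text
t 12.0 tcp [ 0.4313 -0.0595  0.129 ] [ 1.80e+02  1.00e-02 -7.63e+00] F [-0.22 -0.18 -0.43] w 0.0414 gf 0.0 q [ 18.3   4.7 -37.8   0.  -47.5  64.1]
blue [327. 283.] 2315 ztop 0.0884 mid [ 0.432  -0.0605  0.0864] ext [0.03  0.029 0.006]
blue [181. 279.] 2115 ztop 0.0884 mid [0.4463 0.0231 0.0865] ext [0.026 0.03  0.007]
```

apply_moves --targets '[{"dp": [0,-0.001,0],"yaw": 0},{"dp": [0,-0.001,0],"yaw": 0},{"dp": [0,-0.001,0],"yaw": 0},{"dp": [0,-0.001,-0.006],"yaw": 0},{"dp": [0,-0.001,-0.015],"yaw": 0},{"dp": [0,-0.001,-0.025],"yaw": 0},{"dp": [0,-0.001,-0.035],"yaw": 0},{"dp": [0,-0.001,-0.044],"yaw": 0},{"dp": [0,-0.001,-0.048],"yaw": 0},{"dp": [0,-0.001,-0.049],"yaw": 0},{"dp": [0,-0.001,-0.049],"yaw": 0},{"dp": [0,-0.001,-0.049],"yaw": 0}]'

```text
time_s: 13.05
tcp_pos: [0.4315, -0.0605, 0.0802]
eef_rot: [180.0, -0.0, -7.6]
contact_force: [-0.1, 0.1, 1.0]
gripper_width: 0.0537
gripper_force: 0.0
```

apply_moves --targets '[{"dp": [0,0,0],"yaw": 0},{"dp": [0,0,0],"yaw": 0},{"dp": [0,0,0],"yaw": 0},{"dp": [0,0,0],"yaw": 0},{"dp": [0,0,0],"yaw": 0},{"dp": [0,0,0],"yaw": 0},{"dp": [0,0,0],"yaw": 0},{"dp": [0,0,0],"yaw": 0},{"dp": [0,0,0],"yaw": 0},{"dp": [0,0,0],"yaw": 0}]' --grip 1 --squeeze 25

```text
time_s: 13.88
tcp_pos: [0.4315, -0.0605, 0.0801]
eef_rot: [-180.0, -0.0, -7.6]
contact_force: [0.7, -0.7, 1.2]
gripper_width: 0.0291
gripper_force: 25.0
```

Gripped at 29 mm. Lifting straight up, then carrying to above the tray.

apply_moves --targets '[{"dp": [0,0,0.004],"yaw": 0},{"dp": [0,0,0.012],"yaw": 0},{"dp": [0,0,0.024],"yaw": 0},{"dp": [0,0,0.038],"yaw": 0},{"dp": [0,0,0.05],"yaw": 0},{"dp": [0,0,0.058],"yaw": 0},{"dp": [0,-0.004,0.06],"yaw": 0},{"dp": [-0.001,-0.015,0.06],"yaw": 0},{"dp": [-0.003,-0.035,0.06],"yaw": 0},{"dp": [-0.005,-0.06,0.06],"yaw": 0},{"dp": [-0.007,-0.09,0.06],"yaw": 0},{"dp": [-0.009,-0.12,0.06],"yaw": 0},{"dp": [-0.011,-0.15,0.06],"yaw": 0},{"dp": [-0.013,-0.18,0.06],"yaw": 0},{"dp": [-0.015,-0.21,0.06],"yaw": 0},{"dp": [-0.018,-0.24,0.06],"yaw": 0},{"dp": [-0.02,-0.268,0.06],"yaw": 0},{"dp": [-0.021,-0.287,0.06],"yaw": 0},{"dp": [-0.022,-0.297,0.06],"yaw": 0},{"dp": [-0.022,-0.3,0.06],"yaw": 0}]'

```text
time_s: 15.55
tcp_pos: [0.4084, -0.3619, 0.1392]
eef_rot: [-180.0, 0.1, -7.8]
contact_force: [-0.1, 0.1, -2.1]
gripper_width: 0.0293
gripper_force: 25.0
```

```bash
python3 - <<'E'
from h import *
s=show();c=cap('wrist','w3.png');P=wpts(s,c)
h=cv2.cvtColor(c['image'],cv2.COLOR_RGB2HSV);m=((h[...,0]<8)|(h[...,0]>172))&(h[...,1]>130)&(P[...,2]<.025)&(P[...,2]>.013)
m&=(abs(P[...,0]-.41)<.09)&(abs(P[...,1]+.36)<.09)
print(cv2.minAreaRect(P[m][:,:2].astype(np.float32)),m.sum())
c=cap('scene','s3.png');blobs(pts(c),c['image'],zr=(.05,.2))
E
```

```text
t 15.55 tcp [ 0.4084 -0.3619  0.1392] [-1.7997e+02  9.0000e-02 -7.7500e+00] F [-0.07  0.08 -2.1 ] w 0.0293 gf 24.999808073043823 q [-21.   14.2 -24.1  -0.  -51.9 103.2]
((0.4094054400920868, -0.36011654138565063), (0.11056089401245117, 0.09997033327817917), 83.46504974365234) 2207
blue [327. 346.] 196 ztop 0.0897 mid [0.4421 0.0265 0.0886] ext [0.025 0.029 0.008]
```

View pics/w3.png

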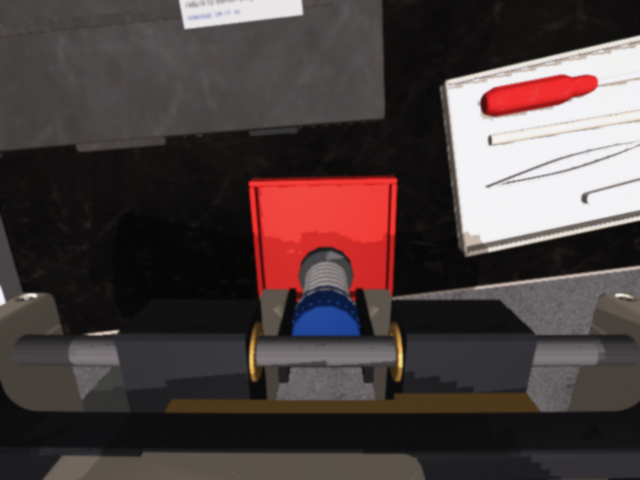

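View pics/s3.png

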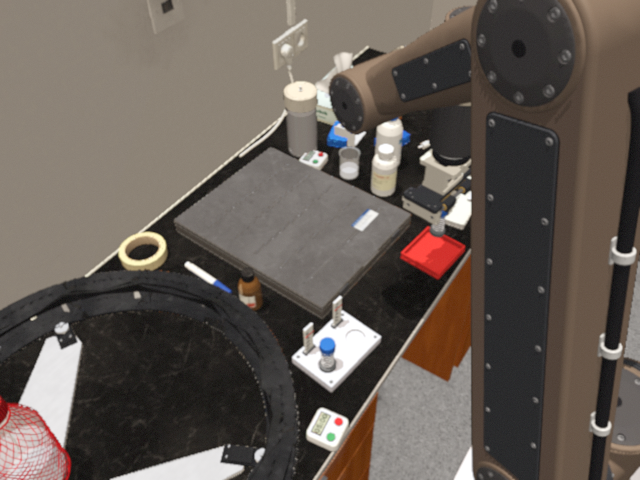

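The spring hangs straight over the tray's centre in the wrist view at (327,290). The sound one still stands in its seat at (327,350) in the scene view. Lowering now.

apply_moves --targets '[{"dp": [0,0,-0.006],"yaw": 0},{"dp": [0,0,-0.016],"yaw": 0},{"dp": [0,0,-0.028],"yaw": 0},{"dp": [0,0,-0.04],"yaw": 0},{"dp": [0,0,-0.05],"yaw": 0},{"dp": [0,0,-0.057],"yaw": 0},{"dp": [0,0,-0.061],"yaw": 0},{"dp": [0,0,-0.063],"yaw": 0},{"dp": [0,0,-0.065],"yaw": 0},{"dp": [0,0,-0.0665],"yaw": 0},{"dp": [0,0,-0.0675],"yaw": 0},{"dp": [0,0,-0.0675],"yaw": 0},{"dp": [0,0,-0.0675],"yaw": 0}]'

```text
time_s: 16.73
tcp_pos: [0.4095, -0.3607, 0.0728]
eef_rot: [180.0, -0.0, -7.6]
contact_force: [0.5, 0.3, -1.7]
gripper_width: 0.0297
gripper_force: 25.0
```

```bash
python3 - <<'E'
from h import *
F=[]
for i in range(5):
    s=get_state();F.append(s['contact_force']);cams.capture('wrist')
print(np.mean(F,0),s['tcp_pos'],s['eef_rot'])
E
```

```text
[ 0.10538808  0.21338633 -2.02731734] [ 0.40943951 -0.36062102  0.07277407] [ 1.79992240e+02 -2.12367852e-02 -7.63343247e+00]
```

Still carrying the spring's weight (−2 N), so I'll ease down 1.5 mm more.

apply_moves --targets '[{"dp": [0,0,-0.0005],"yaw": 0},{"dp": [0,0,-0.001],"yaw": 0},{"dp": [0,0,-0.0015],"yaw": 0},{"dp": [0,0,-0.0015],"yaw": 0},{"dp": [0,0,-0.0015],"yaw": 0}]'

```text
time_s: 17.4
tcp_pos: [0.4095, -0.3606, 0.0713]
eef_rot: [180.0, -0.0, -7.6]
contact_force: [0.0, 0.2, 0.6]
gripper_width: 0.0295
gripper_force: 25.0
```

```bash
python3 - <<'E'
from h import *
F=[]
for i in range(5):
    s=get_state();F.append(s['contact_force']);cams.capture('wrist')
print(np.mean(F,0),s['tcp_pos'],s['eef_rot'])
E
```

```text
[-0.39861722  0.15350312  1.50788588] [ 0.40948231 -0.36061086  0.07118677] [ 1.79990817e+02 -1.70702363e-02 -7.62430835e+00]
```

Foot is on the floor (force has gone from −2 to about +1.5 N). Opening the jaws.

apply_moves --targets '[{"dp": [0,0,0],"yaw": 0},{"dp": [0,0,0],"yaw": 0},{"dp": [0,0,0],"yaw": 0},{"dp": [0,0,0],"yaw": 0},{"dp": [0,0,0],"yaw": 0},{"dp": [0,0,0],"yaw": 0},{"dp": [0,0,0],"yaw": 0},{"dp": [0,0,0],"yaw": 0}]' --grip -0.3

```text
time_s: 18.32
tcp_pos: [0.4094, -0.3605, 0.0711]
eef_rot: [180.0, -0.0, -7.6]
contact_force: [0.0, -1.0, -0.6]
gripper_width: 0.0565
gripper_force: 0.0
```

apply_moves --targets '[{"dp": [0,0,0.004],"yaw": 0},{"dp": [0,0,0.012],"yaw": 0},{"dp": [0,0,0.025],"yaw": 0},{"dp": [0,0,0.045],"yaw": 0},{"dp": [0,0,0.07],"yaw": 0},{"dp": [0,0,0.095],"yaw": 0},{"dp": [0,0,0.115],"yaw": 0},{"dp": [0,0,0.12],"yaw": 0},{"dp": [0,0,0.12],"yaw": 0},{"dp": [0,0,0.12],"yaw": 0},{"dp": [0,0,0.12],"yaw": 0},{"dp": [0,0,0.12],"yaw": 0}]'

```text
time_s: 19.32
tcp_pos: [0.4087, -0.3602, 0.1899]
eef_rot: [-180.0, 0.1, -7.6]
contact_force: [0.4, -0.2, 0.0]
gripper_width: 0.057
gripper_force: 0.0
```

```bash
python3 - <<'E'
from h import *
s=show();c=cap('wrist','w4.png');P=wpts(s,c);blobs(P,c['image'])
c=cap('scene','s4.png');blobs(pts(c),c['image'],zr=(.05,.2))
E
```

```text
t 19.3167 tcp [ 0.4087 -0.3602  0.1899] [-1.7996e+02  1.2000e-01 -7.6400e+00] F [ 0.43 -0.19  0.05] w 0.057 gf 0.0 q [-20.8  11.1 -20.5  -0.  -58.5 103.2]
blue [326. 245.] 1185 ztop 0.0805 mid [ 0.4106 -0.3606  0.0786] ext [0.028 0.028 0.006]
blue [391. 113.] 159 ztop 0.164 mid [ 0.6589 -0.5923  0.1629] ext [0.038 0.037 0.008]
blue [436. 231.] 159 ztop 0.0809 mid [ 0.4089 -0.359   0.0793] ext [0.03  0.032 0.007]
blue [327. 346.] 196 ztop 0.0894 mid [0.4417 0.0264 0.088 ] ext [0.026 0.028 0.008]
```

View pics/w4.png

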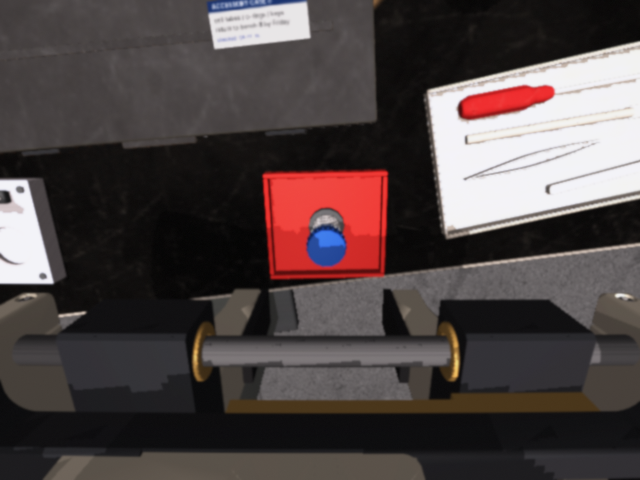

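The spring stands upright near the centre of the tray at (326,245), its top at 80 mm as expected (4 + 76). The sound spring hasn't moved from its seat. Handing in.

```bash
python3 -c "
from plant import r
print(r.close_job())"
```

```text
the job is handed in; nothing more can be done
None
```

Both springs were tested at about 11–12 N: the left one is sound and still in its seat, and the tired right one (about 17 mm of travel) stands upright and released in the red tray; the job is handed in, but no verdict came back.

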